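Hang the headset on the swing-out arm

ROBOT

A 6-joint arm with a two-finger parallel gripper is mounted at the origin on the work surface. World frame = base frame: x ahead of the robot, y to its left, z up, the work surface at z = 0. Lengths are in m, angles in rad, forces in N, time in s.
With the tool pointing down it reaches from about 0.425 to 0.95 m from the base axis. Payload 3.5 kg.
Tool frame: the origin (TCP) lies at the very end of the fingers, on their centre line; the grasp point (between the pads) lies 19 mm behind it (ctrl.pinch_z is the distance from the TCP to the grasp point, in m); z points along the fingers, y is the line along which they close (so a half turn about z gives the same grasp; the last joint's range is limited). The gripper opens to 85 mm and grips with 20 to 120 N. Pads are 22 mm wide; open, the fingers measure 114 mm over their backs; the gripper's body (76 mm by 85 mm) begins 54 mm behind the grasp point. The pads swing forward as they close: fully open they stand 13 mm farther back than shut.
Start: joints at [1.109, 0.286, 1.577, -0, 1.279, -0.15], TCP at [0.207, 0.642, 0.231] pointing down, gripper open.
Joint ranges: [-2.77, 2.77], [-0.9, 2.22], [0.21, 2.48], [-1.53, 4.67], [0.24, 2.81], [-2.84, 2.84]. Speed limits (rad/s): [2.79, 2.79, 3.14, 3.14, 3.14, 3.14].

INTERFACE

Orientations are given as a unit quaternion [x, y, z, w].
In Python, from plant import ctrl gives the robot as it stands. The module is installed in compiled form; this text tells all that it offers.
- The arm moves only by the shell command python3 -m crank 'ROWS' [OPENING] [FORCE]. ROWS is JSON, a list of rows, each a list of 6 numbers: the shift along the tool's x, y, z in cm, then the turn, a rotation vector about the tool's x, y, z in rad. In form: [[tx, ty, tz, rx, ry, rz], ...]. A call has 1 to 10 rows; each row is the pose to reach, as a shift and turn from the pose commanded when the call began, along the tool's axes at that moment; what a row does not reach only later rows make up. A row lasts 1/10 s, in which the tool goes at most 50 mm and 8.59 degrees, less where a joint would pass 70% of its speed; a pose out of reach is approached as far as the arm can. A call with a gripper value outside its range is refused whole. OPENING is the opening, from 0 (shut) to 1 (fully open), set as the call begins (- or left out, the last holds). The fingers move at their own pace and stop on an object; FORCE is the grip in N (left out, the last holds). Time passes only in rows, so rows that repeat a pose let the fingers close. It gives the time, the measured TCP pose, the force, the opening and the grip force at its end, in the units of the state.
- ctrl.get_state(): the state, without advancing time (a new reading comes with each control period).
- ctrl.read_camera(name): name is "scene" or "top" or "wrist"; returns (picture, depth): 480x640x3 uint8, blue, green, red; 480x640 float32, m along the optical axis (not along the pixel's ray), 0 where there is no reading.
- ctrl.camera_info(name): a dict with "K" (3x3 intrinsics, pixels), "origin" and "orientation" of the camera in the world. Camera axes: x right, y down, z forward; pixel columns grow to the right and rows downward; lengths in m; the calibration is good to about 2 mm. A picture is of the moment at which its call begins: read the wrist's pose just before it. camera_info takes no time and is no camera call; for the wrist camera it gives the pose at the moment of the call.
- ctrl.sign_off(): hands the job in; it is judged then, once.
The state is a dict: "time": time; "qpos": joint angles; "dq": joint speeds; "joint_efforts": joint torques, N m; "eef_pos": TCP position; "tcp_rot": TCP orientation; "contact_force": force on the tool from outside, world axes, zero at the start; "wrist_torque": the same for the moment, N m; "opening": opening from 0.0 (shut) to 1.0 (fully open); "finger_force": force on a finger pad.
Only numpy, scipy, OpenCV 4.12 (cv2) and the standard library are available. Lean on these libraries where they do the work, as an engineer would, in place of code of your own. Each camera call takes 0.05 s, during which the arm holds its last target. There are 200 camera calls.

TASK

Swing the hanger arm on the grey desk divider out to its stop, then lift the headset out of its rest under the little shelf and hang it by its headband over about the middle of the arm, and let go. Carry it straight there without dropping it or setting it down, and leave the other things on the desk where they are.

Things in the scene. Friction and masses are not known exactly. Their poses are not given: they have to be found in the camera images.
- headset: Black rigid U-shaped headset, symmetric. Origin: middle of the headband's underside. z runs from ear pads to crown, y from ear pad to ear pad, x normal to its plane. Ear pads: blocks 40 (x) x 24 (y) x 60 (z) mm centred at y +-64, z -120 mm (bottom z -150), 104 mm apart. About 200 g. Starts lying in its rest, z leaning 35 deg from vertical towards the rest's front.
- crown (a point): Middle of the top of the headband, 12 mm above the headset's origin, same axes. The crown is a flat bar 26 mm wide (x), 60 long (y), 12 thick (z); beyond it the sides slope down and out to y +-60 mm at z -30. Pinch it along x by the fingertips, tips not more than about 2 mm below its underside: the bar will be there.
- rest: Fixed white headset rest with a shelf over it. Origin on the desk, z up, front = own -x, towards the desk's middle. A ramp with a foot lip carries the ear pads; the headset slides out along its own z, up and to the front; its crown is free of the ramp by 50 mm. Headset origin at x -42, z 170 mm here. Shelf legs at y +-120 to 130 mm, x 5 to 45.
- shelf_edge (a point): Middle of the shelf's lower front edge (x -30, z 247 mm in the rest's frame, same axes). The shelf reaches 75 mm back from here and 130 mm to each side, with boxes on it up to 62 mm above this point. It overhangs the crown: an upright gripper does not fit. Come in tilted along the headset's z (25 to 50 deg from vertical), fingers open at most 60 mm.
- hanger: Fixed grey fabric desk divider with a hinged steel arm. Origin on the desk under the vertical hinge axis, z up. The panel runs along own x, from x -125 to 185 mm, y 62 to 88 mm, top at z 237 mm. The arm is level, its axis 215 mm above the desk. Folded it points along own -x, with 54 mm free between it and the panel; swung out it points along own -y, square to the panel.
- bar_mid (a point): Point on the hanger arm's axis half way along, 80 mm from the hinge; turns with the arm. z up, own -x points to the free end. The arm is a round bar 16 mm thick, 160 mm from hinge to free end; the end is turned up and reaches 24 mm above the bar's axis, as does the hinge barrel (26 mm thick).
- swing (a joint): Angle of the hanger arm, rad: 0 folded along the divider, 1.57 fully out at the stop; growing turns it anticlockwise seen from above. Friction (about 0.25 N m) lets it stay where left; it starts nearly folded (0 to 0.35).
- tape_a: Bystander: roll of paper tape lying flat, 110 mm across, 48 mm high. Origin under its centre.
- tape_b: Bystander: roll of clear tape lying flat, 110 mm across, 36 mm high. Origin under its centre.
- mug: Bystander: white mug, 80 mm across, 95 mm high. Origin under its centre.
- notepad: Bystander: notepad 105 x 148 x 14 mm. Origin under its centre.
- case: Bystander: black spectacle case 160 x 62 x 40 mm, long axis x. Origin under its centre.
- stapler: Bystander: stapler 140 mm long (x), 36 mm wide, 58 mm high. Origin under its centre.
- mouse: Bystander: computer mouse 105 x 60 x 26 mm. Origin under its centre.
Mind the look-alikes: they are no part of the job. There is more than one size of the headset; the one meant has the size given above.

How it is judged:
On the way, in this order (a step that is already met when the one before it is completed fails the run):
1. the hanger arm is swung out to its stop while the headset is still in its rest (value of joint swing above 1.43 rad and distance of headset from where it was at the start of the episode below 0.03 m), for 0.2 s.
2. the headset is lifted out of its rest by the gripper (distance of headset from where it was at the start of the episode above 0.1 m and contact force between the fingers and headset above 1 N), for 0.2 s.
At the end, for the whole second after the job is handed in: Arm out (joint above 1.43 rad); the headset hangs still on it by its band: origin 3 to 20 mm above the bar axis, within 45 mm of bar_mid along the arm and 30 mm across it, its z axis within 0.3 rad of upright; under 0.05 m/s and 0.5 rad/s; released (value of joint swing above 1.43 rad and x of headset in the frame of bar_mid between -0.045 and 0.045 m and y of headset in the frame of bar_mid between -0.03 and 0.03 m and z of headset in the frame of bar_mid between 0.003 and 0.02 m and angle between headset's own z axis and vertical below 0.3 rad and contact force between headset and hanger above 0.5 N and linear speed of headset below 0.05 m/s and angular speed of headset below 0.5 rad/s); the robot touches nothing.
It fails at once if the headset was dropped or set down on the desk (height (world z) of headset below 0.1 m).
It fails at once if another thing on the desk was moved by more than 30 mm (distance of any of tape_a, tape_b, mug, notepad, case, stapler, mouse from where it was at the start of the episode above 0.03 m).
It also fails if it takes over 64 s, if anything falls off the work surface, if the arm or the gripper's body presses on something with over 40 N, if the wrist force passes 120 N, or if a joint passes its speed limit or range.

## Working session

There is one attempt and no reset: what is moved stays moved. The work goes in short steps, Python scripts to look and compute and a shell command to move; the robot and the scene stay as the last step left them, time stands still between calls to the robot, and variables do not carry over. Pictures are saved under pics/ and viewed, at most 10 in all, crops included, and the job is handed in when it is done.

```bash
mkdir -p pics
python3 - <<'E'
from plant import ctrl
import cv2,numpy as np
s=ctrl.get_state();print(s)
for n in("scene","top"):
    i=ctrl.camera_info(n);print(n,i)
    p,d=ctrl.read_camera(n);cv2.imwrite(f"pics/{n}0.png",p);np.save(f"{n}0.npy",d)
E
```

```text
{'time': 0.0, 'qpos': array([ 1.10904924e+00,  2.87180420e-01,  1.57816095e+00, -1.14200764e-05,
        1.27859048e+00, -1.50021392e-01]), 'dq': array([-0.00022795,  0.000928  ,  0.00145615, -0.00024048, -0.00043825,
       -0.00031528]), 'joint_efforts': array([-1.17513857e-03, -4.05971646e+01, -2.92628735e+01, -1.46440962e-04,
        5.67928029e-03,  2.73415701e-06]), 'eef_pos': array([0.20671972, 0.64188573, 0.22994602]), 'tcp_rot': array([ 1.55230809e-01,  9.87877537e-01, -1.11695328e-03, -3.46996538e-04]), 'contact_force': array([-0.23523608, -0.21555319,  0.31643644]), 'wrist_torque': array([ 0.02098359, -0.02593456,  0.06642475]), 'finger_force': 0.0, 'opening': 1.0012553718708244}
scene {'K': array([[448.60526319,   0.        , 320.761531  ],
       [  0.        , 448.60526319, 232.82989893],
       [  0.        ,   0.        ,   1.        ]]), 'origin': array([1.12727814, 0.69066694, 0.87787426]), 'orientation': array([ 0.26326498,  0.83997906, -0.44842963, -0.15504062])}
top {'K': array([[552.13667428,   0.        , 328.85100647],
       [  0.        , 552.13667428, 243.89225568],
       [  0.        ,   0.        ,   1.        ]]), 'origin': array([ 0.39506553, -0.17265543,  1.75107765]), 'orientation': array([ 0.71545035, -0.69780885,  0.02171254, -0.026873  ])}
```

View pics/scene0.png

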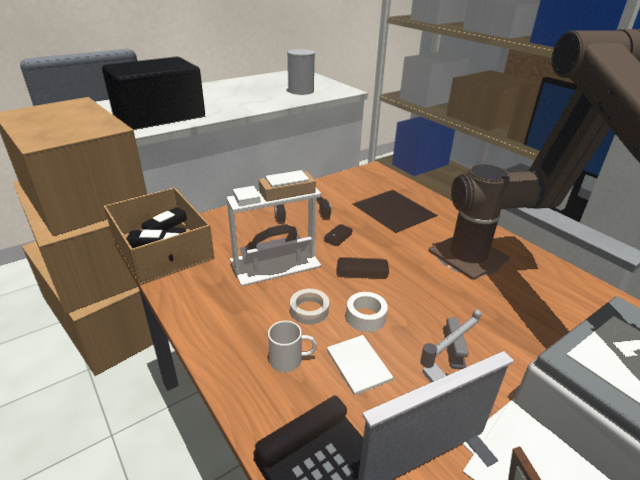

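View pics/top0.png

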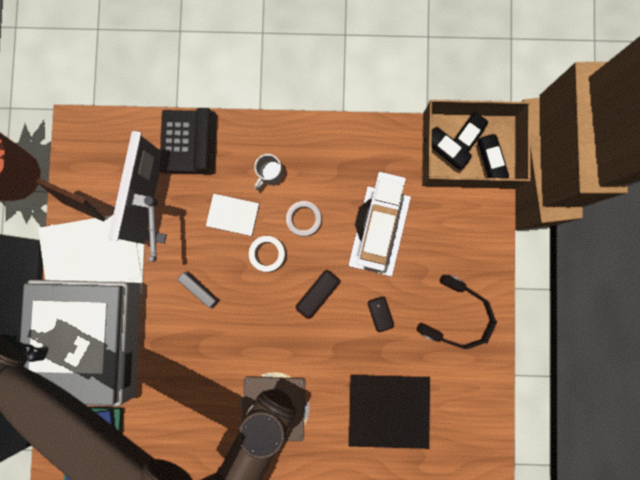

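The scene picture shows the rest with the headset band at (270,238) under the shelf, and the hanger barrel at (428,355) with its arm reaching to (477,317). The top picture shows the crown at about (362,220), left of the shelf, and the folded arm running from (150,200) to (153,258). The headset lying at (465,320) is a look-alike.

```bash
cat > h.py <<'E'
import numpy as np,cv2
from scipy.spatial.transform import Rotation as R
from plant import ctrl
def cloud(n,p=None,d=None,info=None):
    i=info or ctrl.camera_info(n);K=i["K"]
    if p is None:p,d=ctrl.read_camera(n)
    v,u=np.mgrid[:480,:640]
    c=np.stack([(u-K[0,2])/K[0,0]*d,(v-K[1,2])/K[1,1]*d,d],-1)
    w=c@R.from_quat(i["orientation"]).as_matrix().T+i["origin"]
    w[d<=0]=np.nan
    return w,p
def pix(n,w):
    i=ctrl.camera_info(n);c=(np.atleast_2d(w)-i["origin"])@R.from_quat(i["orientation"]).as_matrix()
    q=c@i["K"].T;return q[:,:2]/q[:,2:]
E
python3 - <<'E'
from h import *
C={n:cloud(n,cv2.imread(f"pics/{n}0.png"),np.load(f"{n}0.npy")) for n in("scene","top")}
print("pix base/rest",pix("top",[[0,0,0],[.5,.45,.2],[.5,-.2,.2]]).round())
for n,(w,p) in C.items():
    g=p.max(2).astype(int)
    def box(u0,v0,u1,v1):
        m=np.zeros((480,640),bool);m[v0:v1,u0:u1]=1;return m
    def rect(m,l):
        q=w[m][:,:2].astype(np.float32);r=cv2.minAreaRect(q);print(n,l,len(q),np.round(r[0],4),np.round(r[1],3),round(r[2],1),"z",np.nanpercentile(w[m][:,2],[2,50,98]).round(3))
    z=w[...,2]
    R0=box(330,160,420,280) if n=="top" else box(215,165,330,285)
    H0=box(100,120,190,290) if n=="top" else box(350,300,520,480)
    print(np.histogram(z[R0],np.arange(-.01,.34,.02)))
    print(np.histogram(z[H0],np.arange(-.01,.34,.01))[0])
    for l,m in (("shelf",R0&(z>.24)&(z<.33)),("shelftop",R0&(z>.24)&(z<.27)),("band",R0&(z>.12)&(z<.215)&(g<70)),("panel",H0&(z>.229)&(z<.25)),("arm",H0&(z>.205)&(z<.25))):
        if m.sum()>5: rect(m,l)
        out=np.zeros((480,640),np.uint8);out[m]=255
        k,lab,st,ce=cv2.connectedComponentsWithStats(out)
        for j in range(1,k):
            if st[j,4]>15:
                q=w[lab==j];r=cv2.minAreaRect(q[:,:2].astype(np.float32))
                print("   ",st[j],np.round(r[0],4),np.round(r[1],3),round(r[2],1),np.percentile(q[:,2],[5,50,95]).round(3),p[lab==j].mean(0).round())
E
```

```text
pix base/rest [[274. 408.]
 [113. 239.]
 [343. 245.]]
(array([5719, 1192,  382,  560,  244,  335,  262,  121,  216,  273,   85,
         59,   71,  753,  710,  698,  141]), array([-0.01,  0.01,  0.03,  0.05,  0.07,  0.09,  0.11,  0.13,  0.15,
        0.17,  0.19,  0.21,  0.23,  0.25,  0.27,  0.29,  0.31,  0.33]))
[ 4579 10392  2341   422   969   784   583   330   360   354   370   359
   395   411   416   423   445   461   460   520   667   523   630   565
  2680    32     0     0     0     0     0     0     0     0]
scene shelf 2359 [ 0.5668 -0.2971] [0.079 0.261] 77.7 z [0.25  0.283 0.311]
    [ 226  170   95   43 2359] [ 0.5668 -0.2971] [0.079 0.261] 77.7 [0.252 0.283 0.31 ] [159. 171. 180.]
scene shelftop 810 [ 0.5669 -0.2967] [0.079 0.262] 77.5 z [0.248 0.26  0.269]
    [226 188  95  25 810] [ 0.5669 -0.2967] [0.079 0.262] 77.5 [0.249 0.26  0.268] [163. 171. 176.]
scene band 236 [ 0.5861 -0.2598] [0.052 0.134] 74.9 z [0.124 0.163 0.182]
    [252 226  45  19 228] [ 0.5861 -0.2598] [0.052 0.134] 74.9 [0.129 0.163 0.179] [49. 55. 64.]
scene panel 2752 [0.6211 0.393 ] [0.366 0.125] 
[... 1490 characters left out ...]
26 -0.2516] [0.027 0.115] 77.7 [0.157 0.179 0.187] [32. 36. 43.]
top panel 1220 [0.6218 0.394 ] [0.366 0.126] 3.5 z [0.23  0.237 0.245]
    [ 108  130   33  110 1099] [0.6503 0.4119] [0.031 0.309] 80.5 [0.231 0.237 0.243] [219. 220. 226.]
    [143 196  11  11  85] [0.6084 0.3432] [0.026 0.025] 64.8 [0.233 0.239 0.245] [94. 92. 93.]
    [149 255   6   6  29] [0.4497 0.3266] [0.014 0.014] 11.1 [0.231 0.236 0.241] [128. 131. 140.]
top arm 1834 [0.6218 0.3939] [0.366 0.126] 3.5 z [0.207 0.235 0.245]
    [ 108  130   35  111 1387] [0.6502 0.4114] [0.032 0.309] 80.5 [0.21  0.236 0.243] [186. 187. 193.]
    [143 196  14  65 442] [0.531  0.3413] [0.178 0.032] 3.5 [0.214 0.223 0.241] [124. 125. 130.]
```

```bash
cat >> h.py <<'E'
hinge=np.array([.6083,.3426,0]);A0=np.radians(170.5)   # folded direction of arm
f=np.array([.213,.977,0]);f/=np.linalg.norm(f)         # rest front
rest=np.array([.5677,-.2907,0]);H0=rest+.042*f+[0,0,.17]
def row(*targets,base=None):
    """rows (cm, rad) from current measured pose; target=(pos,Rmat or None)"""
    s=ctrl.get_state();p=s["eef_pos"];r=R.from_quat(s["tcp_rot"])
    for P,M in targets:
        t=r.inv().apply(np.array(P)-p)*100
        w=np.zeros(3) if M is None else (r.inv()*R.from_matrix(M)).as_rotvec()
        print([*t.round(2)],[*w.round(3)])
def st():
    s=ctrl.get_state();print("t",round(s["time"],2),"p",s["eef_pos"].round(4),"q",s["qpos"].round(2),"F",s["contact_force"].round(1),"op",round(s["opening"],3),"ff",round(s["finger_force"],1));print(R.from_quat(s["tcp_rot"]).as_matrix().round(3).tolist())
E
python3 - <<'E'
from h import *
st();i=ctrl.camera_info("wrist");s=ctrl.get_state();r=R.from_quat(s["tcp_rot"])
print("cam in tool",r.inv().apply(i["origin"]-s["eef_pos"]),(r.inv()*R.from_quat(i["orientation"])).as_matrix().round(2).tolist())
def fp(th,rad,o):
    a=A0+th;return hinge+rad*np.array([np.cos(a),np.sin(a),0])+o*np.array([np.sin(a),-np.cos(a),0])
T=[[.207,.642,.29],fp(.262,.125,.045)+[0,0,.29],fp(.262,.125,.045)+[0,0,.19]]+[fp(t,.122,.021)+[0,0,.19] for t in np.arange(.3,1.6,.2)]+[fp(1.57,.122,.021)+[0,0,.19]]
for t in T:print(t.round(3),end=' ');row((t,None))
E
```

```text
t 0.1 p [0.2068 0.6419 0.2301] q [ 1.11  0.29  1.58  0.    1.28 -0.15] F [-0.9  1.2  0.7] op 1.003 ff 0.0
[[-0.952, 0.307, -0.001], [0.307, 0.952, -0.002], [0.0, -0.002, -1.0]]
cam in tool [ 0.07800378 -0.00057362 -0.14265382] [[-0.0, -0.95, -0.31], [1.0, -0.0, -0.0], [0.0, -0.31, 0.95]]Traceback (most recent call last):
  File "<stdin>", line 7, in <module>
AttributeError: 'list' object has no attribute 'round'. Did you mean: 'count'?
```

```bash
cat > sw.py <<'E'
from h import *
def fp(th,rad,o):
    a=A0+th;return hinge+rad*np.array([np.cos(a),np.sin(a),0])+o*np.array([np.sin(a),-np.cos(a),0])
T=[np.array([.207,.642,.29]),fp(.262,.125,.045)+[0,0,.29],fp(.262,.125,.045)+[0,0,.19]]+[fp(t,.122,.021)+[0,0,.19] for t in np.arange(.3,1.6,.2)]+[fp(1.57,.122,.021)+[0,0,.19]]
for t in T:print(t.round(3),end=' ');row((t,None))
E
python3 sw.py
```

```text
[0.207 0.642 0.29 ] [np.float64(-0.02), np.float64(0.0), np.float64(-5.99)] [np.float64(0.0), np.float64(0.0), np.float64(0.0)]
[0.48  0.375 0.29 ] [np.float64(-34.14), np.float64(-17.01), np.float64(-5.97)] [np.float64(0.0), np.float64(0.0), np.float64(0.0)]
[0.48  0.375 0.19 ] [np.float64(-34.14), np.float64(-16.99), np.float64(4.03)] [np.float64(0.0), np.float64(0.0), np.float64(0.0)]
[0.485 0.347 0.19 ] [np.float64(-35.49), np.float64(-19.53), np.float64(4.04)] [np.float64(0.0), np.float64(0.0), np.float64(0.0)]
[0.486 0.322 0.19 ] [np.float64(-36.39), np.float64(-21.83), np.float64(4.04)] [np.float64(0.0), np.float64(0.0), np.float64(0.0)]
[0.493 0.299 0.19 ] [np.float64(-37.74), np.float64(-23.9), np.float64(4.05)] [np.float64(0.0), np.float64(0.0), np.float64(0.0)]
[0.504 0.276 0.19 ] [np.float64(-39.47), np.float64(-25.67), np.float64(4.05)] [np.float64(0.0), np.float64(0.0), np.float64(0.0)]
[0.519 0.257 0.19 ] [np.float64(-41.52), np.float64(-27.05), np.float64(4.05)] [np.float64(0.0), np.float64(0.0), np.float64(0.0)]
[0.538 0.241 0.19 ] [np.float64(-43.8), np.float64(-28.0), np.float64(4.05)] [np.float64(0.0), np.float64(0.0), np.float64(0.0)]
[0.559 0.229 0.19 ] [np.float64(-46.22), np.float64(-28.48), np.float64(4.05)] [np.float64(0.0), np.float64(0.0), np.float64(0.0)]
[0.567 0.226 0.19 ] [np.float64(-47.09), np.float64(-28.54), np.float64(4.05)] [np.float64(0.0), np.float64(0.0), np.float64(0.0)]
```

```bash
python3 -m crank '[[0,0,-6,0,0,0],[0,0,-6,0,0,0],[-34.1,-17,-6,0,0,0],[-34.1,-17,-6,0,0,0],[-34.1,-17,-6,0,0,0],[-34.1,-17,-6,0,0,0],[-34.1,-17,-6,0,0,0],[-34.1,-17,-6,0,0,0],[-34.1,-17,-6,0,0,0],[-34.1,-17,-6,0,0,0]]' 0 40 && python3 -m crank '[[0,0,0,0,0,0],[0,0,0,0,0,0],[0,0,5,0,0,0],[0,0,10,0,0,0],[0,0,10,0,0,0]]' && python3 sw.py | sed 's/np.float64//g'; python3 -c "
from h import *;st()"
```

```text
time: 1.1
eef_pos: [0.4816, 0.3734, 0.2912]
tcp_rot: [0.156, 0.988, -0.0, 0.0]
contact_force: [-0.5, -0.2, -0.5]
opening: 0.002
finger_force: 0.0
time: 1.6
eef_pos: [0.4734, 0.3746, 0.1823]
tcp_rot: [0.154, 0.988, -0.005, -0.007]
contact_force: [-1.8, 0.1, -1.4]
opening: 0.001
finger_force: 0.0
[0.207 0.642 0.29 ] [(33.65), (17.22), (-10.57)] [(0.0), (0.0), (0.0)]
[0.48  0.375 0.29 ] [(-0.43), (0.13), (-10.77)] [(0.0), (0.0), (0.0)]
[0.48  0.375 0.19 ] [(-0.55), (0.26), (-0.77)] [(0.0), (0.0), (0.0)]
[0.485 0.347 0.19 ] [(-1.89), (-2.29), (-0.76)] [(0.0), (0.0), (0.0)]
[0.486 0.322 0.19 ] [(-2.8), (-4.59), (-0.74)] [(0.0), (0.0), (0.0)]
[0.493 0.299 0.19 ] [(-4.14), (-6.66), (-0.73)] [(0.0), (0.0), (0.0)]
[0.504 0.276 0.19 ] [(-5.86), (-8.43), (-0.73)] [(0.0), (0.0), (0.0)]
[0.519 0.257 0.19 ] [(-7.91), (-9.82), (-0.74)] [(0.0), (0.0), (0.0)]
[0.538 0.241 0.19 ] [(-10.19), (-10.78), (-0.76)] [(0.0), (0.0), (0.0)]
[0.559 0.229 0.19 ] [(-12.61), (-11.26), (-0.78)] [(0.0), (0.0), (0.0)]
[0.567 0.226 0.19 ] [(-13.47), (-11.32), (-0.79)] [(0.0), (0.0), (0.0)]
t 1.6 p [0.4734 0.3746 0.1823] q [ 0.5   0.18  1.79  0.    1.18 -0.76] F [-1.8  0.1 -1.4] op 0.001 ff 0.0
[[-0.952, 0.305, -0.015], [0.305, 0.952, -0.008], [0.012, -0.012, -1.0]]
```

```bash
python3 -m crank '[[-1.4,-2.5,0,0,0,0],[-2.3,-4.8,0,0,0,0],[-3.6,-6.9,0,0,0,0],[-5.4,-8.7,0,0,0,0],[-7.4,-10,0,0,0,0],[-9.7,-11,0,0,0,0],[-11,-11.3,0,0,0,0],[-12.1,-11.5,0,0,0,0],[-12.5,-11.5,0,0,0,0],[-12.5,-11.5,0,0,0,0]]'
cat > look.py <<'E'
from h import *
import sys
st()
for n in ("top","scene"):
    w,p=cloud(n);cv2.imwrite(f"pics/{n}_{sys.argv[1]}.png",p);z=w[...,2]
    m=(z>.207)&(z<.228)&(w[...,0]>.4)&(w[...,0]<.66)&(w[...,1]<.40)&(w[...,1]>.15)
    rel=w-hinge;rad=np.hypot(rel[...,0],rel[...,1]);m&=(rad>.03)&(rad<.165)
    k,lab,s,c=cv2.connectedComponentsWithStats(m.astype(np.uint8))
    for j in range(1,k):
        if s[j,4]>20:
            q=w[lab==j];a=np.arctan2(q[:,1]-hinge[1],q[:,0]-hinge[0])%(2*np.pi)
            print(n,s[j,4],"swing med",np.median(a-A0).round(3),np.percentile(a-A0,[5,95]).round(2),"rad",rad[lab==j].min().round(3),rad[lab==j].max().round(3))
E
python3 look.py a
```

```text
time: 2.6
eef_pos: [0.5637, 0.2285, 0.1919]
tcp_rot: [0.155, 0.988, -0.0, 0.001]
contact_force: [-0.2, -0.3, -0.4]
opening: 0.0
finger_force: 0.0
t 2.6 p [0.5637 0.2285 0.1919] q [ 0.22  0.18  1.78 -0.    1.18 -1.04] F [-0.2 -0.3 -0.4] op 0.0 ff 0.0
[[-0.952, 0.306, 0.001], [0.306, 0.952, -0.001], [-0.001, -0.0, -1.0]]
top 46 swing med 1.532 [1.48 1.58] rad 0.127 0.154
scene 482 swing med 1.563 [1.4  1.68] rad 0.03 0.165
```

```bash
python3 -m crank '[[-0.4,0.1,0,0,0,0],[-0.7,0.1,0,0,0,0],[-0.7,0.1,0,0,0,0],[-0.7,0.1,0,0,0,0]]'
```

```text
time: 3.1
eef_pos: [0.5688, 0.2274, 0.191]
tcp_rot: [0.155, 0.988, -0.0, -0.002]
contact_force: [-4.6, 1.3, 1.4]
opening: -0.003
finger_force: 2.5
```

```bash
python3 look.py b
```

```text
t 3.1 p [0.5688 0.2274 0.191 ] q [ 0.21  0.19  1.77  0.    1.19 -1.05] F [-4.6  1.3  1.4] op -0.003 ff 2.5
[[-0.952, 0.307, -0.004], [0.307, 0.952, 0.0], [0.004, -0.001, -1.0]]
top 43 swing med 1.566 [1.52 1.62] rad 0.127 0.154
scene 485 swing med 1.604 [1.46 1.72] rad 0.03 0.163
```

```bash
cat >> h.py <<'E'
L=np.radians(35);k=np.array([0,0,1.])
zh=np.sin(L)*f+np.cos(L)*k
RG=np.stack([np.cross(np.cos(L)*f-np.sin(L)*k,-zh),np.cos(L)*f-np.sin(L)*k,-zh],1)
np.set_printoptions(suppress=True)
E
sed -i 's/print(\[\*t.round(2)\],\[\*w.round(3)\])/print(t.round(2).tolist(),w.round(3).tolist())/' h.py
python3 -m crank '[[1.5,0,0,0,0,0],[3,0,0,0,0,0],[3,0,-5,0,0,0],[3,0,-10,0,0,0],[3,0,-14,0,0,0],[3,0,-14,0,0,0],[3,0,-14,0,0,0]]' 0.6
python3 - <<'E'
from h import *
st();row(([.56,0,.33],None),([.57,-.1,.33],RG),(H0+.12*zh,RG));print(H0,H0+.12*zh,RG.round(3).tolist())
E
```

```text
time: 3.9
eef_pos: [0.5413, 0.2368, 0.333]
tcp_rot: [0.155, 0.988, 0.001, 0.002]
contact_force: [-0.2, -0.7, -0.5]
opening: 0.599
finger_force: 0.0
t 3.9 p [0.5413 0.2368 0.333 ] q [ 0.24  0.04  1.67 -0.    1.43 -1.02] F [-0.2 -0.7 -0.5] op 0.599 ff 0.0
[[-0.952, 0.306, 0.004], [0.306, 0.952, 0.001], [-0.003, 0.002, -1.0]]
[-9.03, -21.97, 0.28] [0.0, 0.0, 0.0]
[-13.04, -31.18, 0.28] [0.612, -0.026, -0.095]
[-17.57, -38.39, 6.45] [0.612, -0.026, -0.095]
[ 0.57664646 -0.24966391  0.17      ] [ 0.59130782 -0.18241438  0.26829825] [[-0.977, 0.174, -0.122], [0.213, 0.8, -0.56], [0.0, -0.574, -0.819]]
```

```bash
python3 -m crank '[[-9,-22,0.3,0,0,0],[-9,-22,0.3,0,0,0],[-9,-22,0.3,0,0,0],[-13,-31,0.3,0.612,-0.026,-0.095],[-13,-31,0.3,0.612,-0.026,-0.095],[-13,-31,0.3,0.612,-0.026,-0.095],[-13,-31,0.3,0.612,-0.026,-0.095],[-13,-31,0.3,0.612,-0.026,-0.095],[-13,-31,0.3,0.612,-0.026,-0.095],[-13,-31,0.3,0.612,-0.026,-0.095]]' && python3 -m crank '[[0,0,0,0,0,0],[0,0,0,0,0,0],[0,0,0,0,0,0]]'
python3 - <<'E'
from h import *
st();row((H0+.12*zh,RG),(H0,RG))
import cv2
i=ctrl.camera_info("wrist");p,d=ctrl.read_camera("wrist");cv2.imwrite("pics/wr1.png",p);np.save("wr1.npy",d)
w,_=cloud("wrist",p,d,i)
g=p.max(2);q=w-H0;X=q@(np.cos(L)*f-np.sin(L)*k);Y=q@np.cross(k,-f)*1;Z=q@zh
m=(g<80)&(abs(Z)<.016)&(abs(X)<.03)&(abs(Y)<.06)
for a,b in((.009,.02),(-.01,.009)):
    n=m&(Z>a)&(Z<b)
    if n.sum()>10:print(n.sum(),"X",np.percentile(X[n],[2,50,98]).round(4),"Y",np.percentile(Y[n],[2,50,98]).round(4),"Z",np.percentile(Z[n],[2,50,98]).round(4))
E
```

```text
time: 4.9
eef_pos: [0.5698, -0.0977, 0.3276]
tcp_rot: [0.101, 0.948, -0.299, -0.034]
contact_force: [-0.4, 0.4, -0.3]
opening: 0.604
finger_force: 0.0
time: 5.2
eef_pos: [0.5703, -0.0983, 0.329]
tcp_rot: [0.102, 0.948, -0.299, -0.033]
contact_force: [-0.0, -0.1, 0.2]
opening: 0.598
finger_force: 0.0
t 5.2 p [ 0.5703 -0.0983  0.329 ] q [-0.1   0.09  1.7  -0.61  1.45 -1.35] F [-0.  -0.1  0.2] op 0.598 ff 0.0
[[-0.977, 0.173, -0.124], [0.213, 0.8, -0.561], [0.003, -0.574, -0.819]]
[-3.86, -2.88, 9.42] [-0.001, -0.002, 0.002]
[-3.89, -2.87, 21.42] [-0.001, -0.002, 0.002]
1100 X [-0.0126 -0.0014  0.0104] Y [-0.0185  0.0084  0.0367] Z [0.0091 0.0103 0.0117]
618 X [-0.0122 -0.0001  0.0114] Y [-0.0343 -0.022   0.0532] Z [-0.0097 -0.0004  0.009 ]
```

View pics/wr1.png

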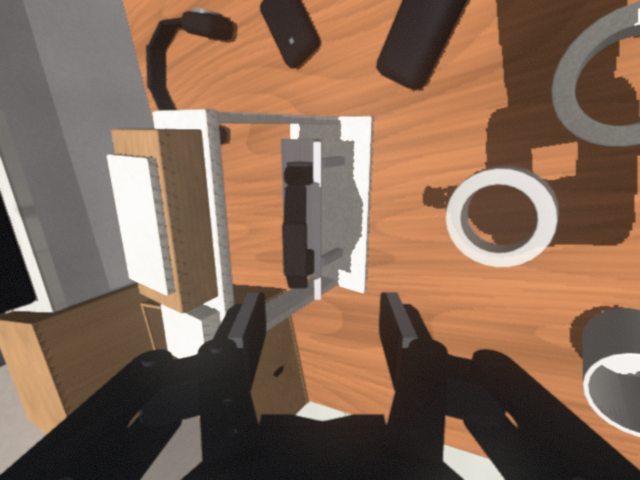

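The wrist picture shows the crown at (296,220) between the ramp and the shelf, with the open fingers at (250,320) and (390,320). The crown sits about 9 mm off the rest's middle, so I shift the grasp by that.

```bash
cat >> h.py <<'E'
ry=np.cross(k,-f);H=H0+.009*ry
E
python3 - <<'E'
from h import *
row((H+.12*zh,RG),(H+.06*zh,RG),(H-.002*zh,RG))
E
```

```text
[-4.76, -2.88, 9.4] [-0.001, -0.002, 0.002]
[-4.78, -2.87, 15.4] [-0.001, -0.002, 0.002]
[-4.79, -2.86, 21.6] [-0.001, -0.002, 0.002]
```

```bash
python3 -m crank '[[-4.8,-3,4.7,0,0,0],[-4.8,-3,9.4,0,0,0],[-4.8,-3,9.4,0,0,0],[-4.8,-3,12,0,0,0],[-4.8,-3,14.5,0,0,0],[-4.8,-3,16.5,0,0,0],[-4.8,-3,17.5,0,0,0],[-4.8,-3,17.5,0,0,0]]'
python3 - <<'E'
from h import *
st();i=ctrl.camera_info("wrist");p,d=ctrl.read_camera("wrist");cv2.imwrite("pics/wr2.png",p)
w,_=cloud("wrist",p,d,i);xh=np.cos(L)*f-np.sin(L)*k
g=p.max(2);q=w-H;X=q@xh;Y=q@ry;Z=q@zh
n=(g<80)&(Z>.005)&(Z<.02)&(abs(X)<.03)&(abs(Y)<.06)
print(n.sum(),"X",np.percentile(X[n],[2,50,98]).round(4),"Y",np.percentile(Y[n],[2,50,98]).round(4),"Z",np.percentile(Z[n],[2,50,98]).round(4))
t=ctrl.get_state()["eef_pos"]-H;print("tcp",t@xh,t@ry,t@zh)
row((H-.002*zh,RG))
E
```

```text
time: 6.05
eef_pos: [0.5891, -0.2311, 0.201]
tcp_rot: [0.102, 0.948, -0.299, -0.035]
contact_force: [0.4, 0.5, -0.6]
opening: 0.599
finger_force: 0.0
t 6.05 p [ 0.5891 -0.2311  0.201 ] q [-0.31  0.25  1.76 -0.67  1.17 -1.38] F [ 0.4  0.5 -0.6] op 0.599 ff 0.0
[[-0.977, 0.172, -0.128], [0.214, 0.8, -0.56], [0.006, -0.574, -0.819]]
4836 X [-0.0136 -0.0016  0.0105] Y [-0.029  -0.0029  0.0274] Z [0.0074 0.01   0.0113]
tcp -0.001181764044103168 -7.352265348117459e-05 0.038592740706803845
[-0.02, 0.12, 4.06] [-0.001, -0.004, 0.002]
```

View pics/wr2.png

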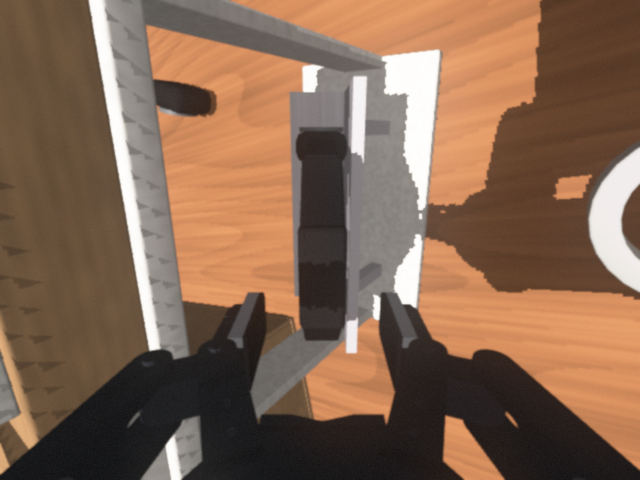

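The crown at (322,280) now lies centred between the fingers at (250,320) and (390,320), and the measurement agrees to about 1 mm. I go in and grip.

```bash
python3 -m crank '[[0,0,1.5,0,0,0],[0,0,3,0,0,0],[0,0,4,0,0,0],[0,0,4.1,0,0,0],[0,0,4.1,0,0,0],[0,0,4.1,0,0,0]]' && python3 -m crank '[[0,0,0,0,0,0],[0,0,0,0,0,0],[0,0,0,0,0,0],[0,0,0,0,0,0],[0,0,0,0,0,0],[0,0,0,0,0,0]]' 0 80; python3 -c "
from h import *
st();t=ctrl.get_state()['eef_pos']-H;print('tcp',t@RG[:,1],t@ry,t@zh)"
```

```text
time: 6.7
eef_pos: [0.5839, -0.2514, 0.1645]
tcp_rot: [0.101, 0.949, -0.296, -0.035]
contact_force: [1.5, 6.8, -4.6]
opening: 0.599
finger_force: 0.0
time: 7.3
eef_pos: [0.5848, -0.2543, 0.1685]
tcp_rot: [0.102, 0.948, -0.299, -0.034]
contact_force: [1.4, 0.1, -1.3]
opening: 0.278
finger_force: 79.5
t 7.3 p [ 0.5848 -0.2543  0.1685] q [-0.35  0.29  1.78 -0.7   1.1  -1.37] F [ 1.4  0.1 -1.3] op 0.278 ff 79.5
[[-0.977, 0.173, -0.126], [0.213, 0.8, -0.561], [0.004, -0.575, -0.818]]
tcp -0.0014375797251697212 -8.22819881718662e-05 -0.002786934878373786
```

```bash
python3 -m crank '[[0,0,-1,0,0,0],[0,0,-2,0,0,0],[0,0,-4,0,0,0],[0,0,-6,0,0,0],[0,0,-9,0,0,0],[0,0,-12,0,0,0],[0,0,-15,0,0,0],[0,0,-18,0,0,0],[0,0,-18,0,0,0],[0,0,-18,0,0,0]]'
python3 - <<'E'
from h import *
st();i=ctrl.camera_info("wrist");p,d=ctrl.read_camera("wrist");cv2.imwrite("pics/wr3.png",p)
p,d=ctrl.read_camera("scene");cv2.imwrite("pics/sc3.png",p)
E
```

```text
time: 8.3
eef_pos: [0.6076, -0.1523, 0.3166]
tcp_rot: [0.101, 0.948, -0.299, -0.033]
contact_force: [0.2, -0.1, -2.3]
opening: 0.28
finger_force: 79.5
t 8.3 p [ 0.6076 -0.1523  0.3166] q [-0.18  0.18  1.63 -0.62  1.4  -1.4 ] F [ 0.2 -0.1 -2.3] op 0.28 ff 79.5
[[-0.977, 0.172, -0.124], [0.212, 0.8, -0.561], [0.002, -0.574, -0.819]]
```

View pics/sc3.png

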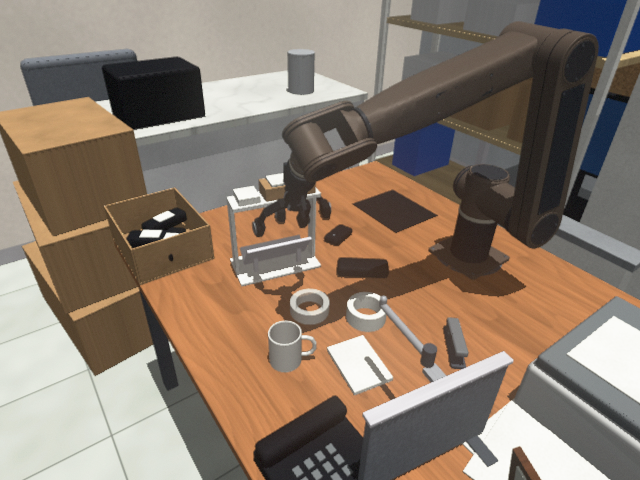

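The headset is held by the gripper at (290,215), clear of the ramp. The hanger arm is out, from (428,352) to (383,300).

```bash
cat >> h.py <<'E'
def armfit():
    for n in("top","scene"):
        w,p=cloud(n);z=w[...,2];rel=(w-hinge)[...,:2];rad=np.hypot(rel[...,0],rel[...,1])
        m=(z>.217)&(z<.228)&(rad>.02)&(rad<.15)&(w[...,1]<.33)&(w[...,0]>.54)&(w[...,0]<.66)
        if m.sum()<20:print(n,m.sum());continue
        q=w[m][:,:2].astype(np.float32);vx,vy,x0,y0=cv2.fitLine(q,cv2.DIST_L2,0,.01,.01).ravel()
        d=np.array([vx,vy]);d*=-np.sign(vy);c=np.array([x0,y0])
        s=(hinge[:2]-c)@d
        foot=c+s*d;print(n,m.sum(),"dir",d,"swing",np.arctan2(d[1],d[0])%(2*np.pi)-A0,"mid",foot+.08*d,"z",np.percentile(z[m],[50,95]))
E
python3 - <<'E'
from h import *
armfit()
E
```

```text
top 218 dir [-0.16360417 -0.9865261 ] swing 1.572259737410215 mid [0.59492584 0.26372532] z [0.22168118 0.22679943]
scene 363 dir [-0.16428071 -0.98641366] swing 1.5715740455767189 mid [0.59713209 0.26335806] z [0.22181732 0.2242403 ]
```

```bash
cat >> h.py <<'E'
dA=np.array([-.164,-.9865,0]);mid=np.array([.596,.2636,0])
RP=np.stack([np.cross(-dA,-k),-dA,-k],1)
E
python3 - <<'E'
from h import *
row((mid+.2*dA+.3*k,RP),(mid+.2*dA+.275*k,RP))
E
```

```text
[8.92, 17.64, -10.63] [-0.612, -0.023, -0.047]
[8.9, 19.08, -8.58] [-0.612, -0.023, -0.047]
```

```bash
python3 -m crank '[[0.9,1.8,-1.1,-0.07,-0.003,-0.005],[1.9,3.8,-2.3,-0.14,-0.005,-0.01],[2.9,5.8,-3.5,-0.21,-0.008,-0.016],[3.9,7.8,-4.7,-0.28,-0.01,-0.021],[4.9,9.8,-5.9,-0.35,-0.013,-0.027],[5.9,11.8,-7.1,-0.42,-0.016,-0.032],[6.9,13.7,-8.3,-0.49,-0.018,-0.038],[7.9,15.7,-9.5,-0.55,-0.02,-0.042],[8.9,17.6,-10.6,-0.612,-0.023,-0.047],[8.9,17.6,-10.6,-0.612,-0.023,-0.047]]' && python3 -m crank '[[0,0,0,0,0,0],[0,0,0,0,0,0],[0,0,0,0,0,0]]'
python3 - <<'E'
from h import *
st();row((mid+.2*dA+.28*k,RP),(mid+.28*k,RP),(mid+.235*k,RP),(mid+.222*k,RP))
p,d=ctrl.read_camera("scene");cv2.imwrite("pics/sc4.png",p[100:400,200:500].repeat(2,0).repeat(2,1))
E
```

```text
time: 9.5
eef_pos: [0.5627, 0.0665, 0.3004]
tcp_rot: [0.082, 0.997, -0.0, 0.0]
contact_force: [1.2, -0.3, -2.0]
opening: 0.281
finger_force: 79.4
time: 9.8
eef_pos: [0.5643, 0.0653, 0.3016]
tcp_rot: [0.082, 0.997, -0.001, 0.002]
contact_force: [-0.5, 0.2, -2.1]
opening: 0.28
finger_force: 79.4
t 9.8 p [0.5643 0.0653 0.3016] q [-0.06  0.    1.77 -0.    1.37 -1.47] F [-0.5  0.2 -2.1] op 0.28 ff 79.4
[[-0.986, 0.164, 0.003], [0.164, 0.986, -0.002], [-0.003, -0.001, -1.0]]
[0.13, 0.08, 2.16] [-0.001, 0.003, -0.0]
[0.13, 20.08, 2.13] [-0.001, 0.003, -0.0]
[0.15, 20.09, 6.63] [-0.001, 0.003, -0.0]
[0.15, 20.09, 7.93] [-0.001, 0.003, -0.0]
```

View pics/sc4.png

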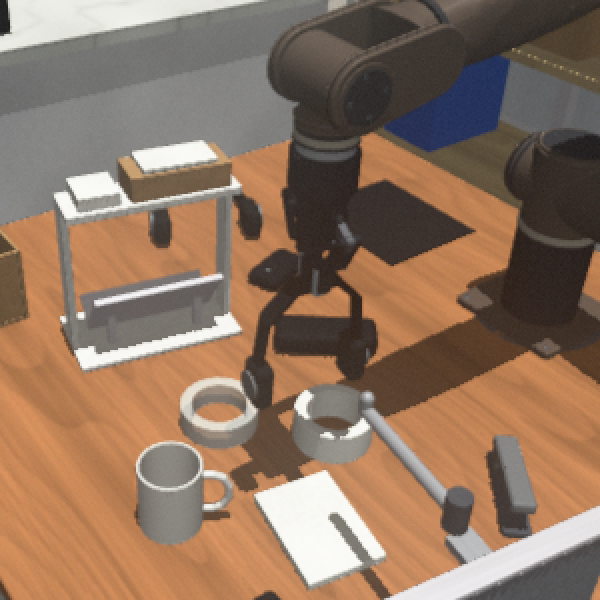

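The headset hangs upright from the gripper, ear pads at (258,382) and (357,350) in the doubled crop, short of the hanger's free end at (366,398).

```bash
python3 -m crank '[[0.1,0,1,0,0,0],[0.1,1,2.1,0,0,0],[0.1,3.5,2.1,0,0,0],[0.1,6.5,2.1,0,0,0],[0.1,9.5,2.1,0,0,0],[0.1,12.5,2.1,0,0,0],[0.1,15.5,2.1,0,0,0],[0.1,18.5,2.1,0,0,0],[0.1,20.1,2.1,0,0,0],[0.1,20.1,2.1,0,0,0]]' && python3 -m crank '[[0,0,0,0,0,0],[0,0,0,0,0,0],[0,0,0,0,0,0]]'
python3 - <<'E'
from h import *
st();row((mid+.28*k,RP),(mid+.235*k,RP),(mid+.222*k,RP))
E
```

```text
time: 10.85
eef_pos: [0.5954, 0.2666, 0.2793]
tcp_rot: [0.08, 0.997, -0.0, 0.001]
contact_force: [-0.1, -1.0, -2.5]
opening: 0.279
finger_force: 79.5
time: 11.15
eef_pos: [0.5961, 0.2635, 0.2808]
tcp_rot: [0.083, 0.997, -0.0, 0.002]
contact_force: [-0.5, -0.2, -1.8]
opening: 0.274
finger_force: 79.5
t 11.15 p [0.5961 0.2635 0.2808] q [ 0.26  0.2   1.59 -0.    1.35 -1.14] F [-0.5 -0.2 -1.8] op 0.274 ff 79.5
[[-0.986, 0.165, 0.004], [0.165, 0.986, -0.001], [-0.004, -0.0, -1.0]]
[0.01, 0.01, 0.08] [-0.0, 0.004, -0.001]
[0.03, 0.02, 4.58] [-0.0, 0.004, -0.001]
[0.03, 0.02, 5.88] [-0.0, 0.004, -0.001]
```

Position is right over bar_mid, so I lower until the force shows contact.

```bash
python3 -m crank '[[0,0,1.5,0,0,0],[0,0,3,0,0,0],[0,0,4.2,0,0,0],[0,0,5,0,0,0],[0,0,5.3,0,0,0],[0,0,5.3,0,0,0],[0,0,5.3,0,0,0],[0,0,5.3,0,0,0]]' && python3 -m crank '[[0,0,0.1,0,0,0],[0,0,0.2,0,0,0],[0,0,0.3,0,0,0],[0,0,0.3,0,0,0],[0,0,0.3,0,0,0]]'
```

```text
time: 11.95
eef_pos: [0.5967, 0.2647, 0.2289]
tcp_rot: [0.082, 0.997, 0.0, 0.003]
contact_force: [1.0, 0.3, -1.6]
opening: 0.28
finger_force: 79.5
time: 12.45
eef_pos: [0.5962, 0.2645, 0.2247]
tcp_rot: [0.082, 0.997, -0.0, 0.002]
contact_force: [0.6, -0.4, -2.2]
opening: 0.283
finger_force: 79.5
```

```bash
python3 -m crank '[[0,0,0.1,0,0,0],[0,0,0.15,0,0,0],[0,0,0.15,0,0,0],[0,0,0.15,0,0,0]]';python3 -m crank '[[0,0,0.1,0,0,0],[0,0,0.15,0,0,0],[0,0,0.15,0,0,0],[0,0,0.15,0,0,0]]'
```

```text
time: 12.85
eef_pos: [0.5962, 0.2645, 0.2233]
tcp_rot: [0.082, 0.997, -0.0, 0.002]
contact_force: [-0.3, -0.1, -2.1]
opening: 0.275
finger_force: 79.6
time: 13.25
eef_pos: [0.5963, 0.2646, 0.2231]
tcp_rot: [0.082, 0.997, -0.0, 0.002]
contact_force: [-4.1, -1.0, 5.0]
opening: 0.274
finger_force: 83.7
```

Contact is made (+5 N upwards). I release.

```bash
python3 -m crank '[[0,0,-0.1,0,0,0],[0,0,-0.1,0,0,0],[0,0,-0.1,0,0,0],[0,0,-0.1,0,0,0],[0,0,-0.1,0,0,0]]' 0.55 20
python3 - <<'E'
from h import *
p,d=ctrl.read_camera("scene");cv2.imwrite("pics/sc5.png",p[150:450,250:550].repeat(2,0).repeat(2,1));st()
E
```

```text
time: 13.75
eef_pos: [0.5962, 0.2645, 0.2225]
tcp_rot: [0.082, 0.997, -0.0, 0.002]
contact_force: [0.2, 0.6, 1.3]
opening: 0.546
finger_force: 0.0
t 13.8 p [0.5962 0.2645 0.2226] q [ 0.26  0.24  1.65 -0.    1.25 -1.14] F [ 0.   0.3 -0.2] op 0.551 ff 0.0
[[-0.987, 0.163, 0.004], [0.163, 0.987, -0.001], [-0.004, -0.0, -1.0]]
```

View pics/sc5.png

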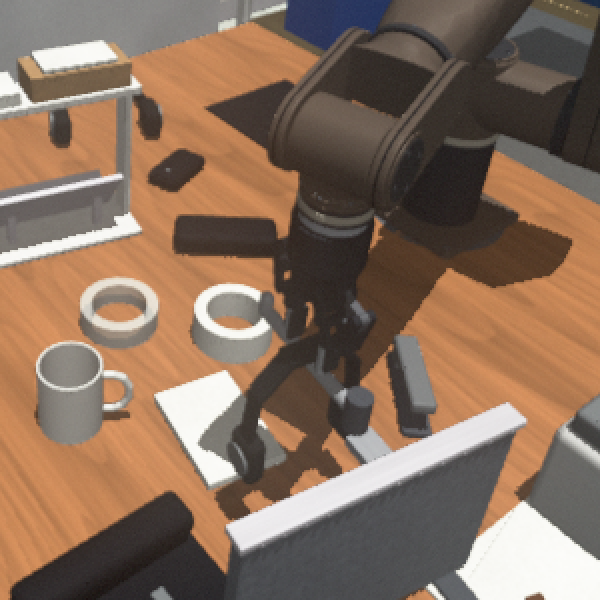

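The headset sits with its band on the arm at about (320,340), and the gripper force is zero. I back off straight up and check.

```bash
python3 -m crank '[[0,0,-0.5,0,0,0],[0,0,-1.5,0,0,0],[0,0,-3,0,0,0],[0,0,-6,0,0,0],[0,0,-10,0,0,0],[0,0,-15,0,0,0],[4,0,-18,0,0,0],[8,0,-18,0,0,0],[12,0,-18,0,0,0],[12,0,-18,0,0,0]]'
python3 - <<'E'
from h import *
st();armfit()
for n in("scene","top"):
    w,p=cloud(n);q=w-mid-.215*k;a=q@-dA;c=q@RP[:,0];z=q[...,2];g=p.max(2)
    m=(g<75)&(abs(a)<.05)&(abs(c)<.06)&(z>-.03)&(z<.06)
    t=m&(z>.014)
    print(n,m.sum(),"top: along",np.percentile(a[t],[2,50,98]).round(4),"across",np.percentile(c[t],[2,50,98]).round(4),"z",np.percentile(z[t],[5,50,95]).round(4))
    if n=="scene":cv2.imwrite("pics/sc6.png",p[150:450,250:550].repeat(2,0).repeat(2,1))
E
```

```text
time: 14.8
eef_pos: [0.4737, 0.2853, 0.4055]
tcp_rot: [0.08, 0.997, 0.001, 0.003]
contact_force: [0.9, -0.2, 0.4]
opening: 0.545
finger_force: 0.0
t 14.8 p [0.4737 0.2853 0.4055] q [ 0.36 -0.07  1.65 -0.    1.55 -1.05] F [ 0.9 -0.2  0.4] op 0.545 ff 0.0
[[-0.987, 0.16, 0.007], [0.16, 0.987, 0.001], [-0.006, 0.002, -1.0]]
top 245 dir [-0.15173696 -0.9884209 ] swing 1.5842774643084083 mid [0.59437709 0.26380019] z [0.22240893 0.22734097]
scene 408 dir [-0.15718634 -0.987569  ] swing 1.5787618888994728 mid [0.60291553 0.26245002] z [0.22210139 0.22653617]
scene 585 top: along [-0.0068  0.006   0.0146] across [-0.0301 -0.0032  0.0269] z [0.0154 0.0196 0.0216]
top 351 top: along [-0.0114 -0.0002  0.0133] across [-0.0316  0.0012  0.0298] z [0.0151 0.0199 0.0258]
```

View pics/sc6.png

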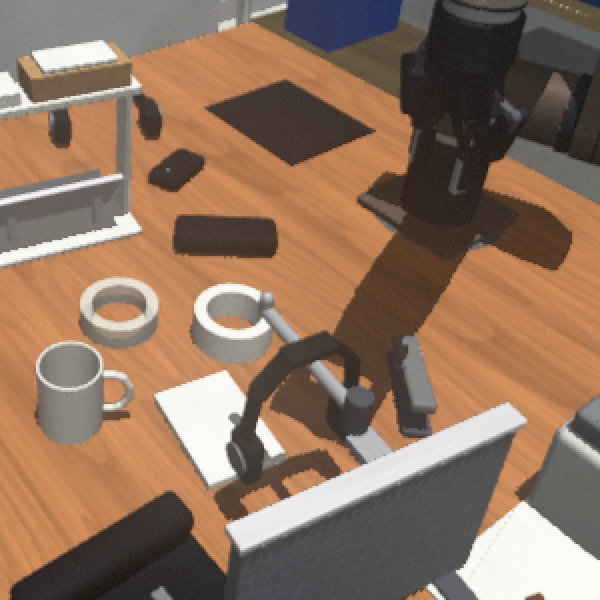

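The headset hangs level over the middle of the arm at (315,350), centred within a few mm, and the robot is clear of it. I let it settle and hand in.

```bash
python3 -m crank '[[0,0,0,0,0,0],[0,0,0,0,0,0],[0,0,0,0,0,0],[0,0,0,0,0,0],[0,0,0,0,0,0],[0,0,0,0,0,0],[0,0,0,0,0,0],[0,0,0,0,0,0]]' && python3 -c "
from plant import ctrl
print(ctrl.sign_off())"
```

```text
time: 15.8
eef_pos: [0.4771, 0.2843, 0.4024]
tcp_rot: [0.082, 0.997, -0.0, 0.002]
contact_force: [0.3, -0.2, -0.2]
opening: 0.548
finger_force: 0.0
the job is handed in; nothing more can be done
None
```

The hanger arm is out at its stop, the headset hangs level and released over about the middle of it, and I handed the job in at 15.8 s with the robot clear; `sign_off` returned no verdict.

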